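Refit the cup warmer's push-on knob

ROBOT

A 6-joint arm with a two-finger parallel gripper is mounted at the origin on a cart in front of the work surface, level with it; the furniture and walls round the work are solid. World frame = base frame: x ahead of the robot, y to its left, z up, the work surface at z = 0. Lengths are in m, angles in rad, forces in N, time in s.
With the tool pointing down it reaches from about 0.35 to 0.775 m from the base axis. Payload 5.5 kg.
Tool frame: the origin (TCP) lies between the finger pads; the fingertips stand 11 mm ahead of it and the grasp point (between the pads) lies 8 mm behind it (tips_ahead is the distance from the TCP to the fingertips, in m); z points along the fingers, y is the line along which they close (so a half turn about z gives the same grasp; the last joint's range is limited). The gripper opens to 85 mm and grips with 20 to 120 N. Pads are 22 mm wide; open, the fingers measure 114 mm over their backs; the gripper's body (76 mm by 85 mm) begins 54 mm behind the grasp point. The pads swing forward as they close: fully open they stand 13 mm farther back than shut.
Start: joints at [1.088, 0.313, 0.046, 1.304, 0, 1.431], TCP at [0.193, 0.542, 0.242] pointing down, gripper open.
Joint ranges: [-2.76, 2.76], [-0.86, 1.69], [-1.03, 1.26], [-2.2, 2.34], [-1.47, 1.5], [-3.14, 3.14]. Speed limits (rad/s): [2.57, 2.57, 3.14, 3.14, 3.14, 3.14].

INTERFACE

Orientations are given as a unit quaternion [w, x, y, z].
In Python, from workcell import * gives the robot as it stands. The module is installed in compiled form; this text tells all that it offers.
- The arm moves only by the tool jog_arm, never from a script. Its argument "moves" is a list of rows, each an object with "fingers": the closure, from 0 (fully open) to 1 (shut); "slide": the shift along the tool's x, y, z in mm, a list of three; "angular": the turn, a rotation vector about the tool's x, y, z in degrees, a list of three. A call has 1 to 10 rows; each row is the pose to reach, as a shift and turn from the pose commanded when the call began, along the tool's axes at that moment; what a row does not reach only later rows make up. A row lasts 1/12 s, in which the tool goes at most 41.7 mm and 7.16 degrees, less where a joint would pass 70% of its speed; a pose out of reach is approached as far as the arm can. A call with a gripper value outside its range is refused whole. The fingers move at their own pace and stop on an object; "squeeze" is the grip in N (left out, the last holds). Time passes only in rows, so rows that repeat a pose let the fingers close. It gives the time, the measured TCP pose, the force, the opening and the grip force at its end, in the units of the state.
- get_state(): the state, without advancing time (a new reading comes with each control period).
- read_camera(name): name is "scene" or "top" or "wrist"; returns a dict with "color" (400x640x3 uint8, red, green, blue), "fovy" (degrees; the focal length in pixels is half the picture's height over the tangent of half this angle, whatever the lens; pixels are square), "cx", "cy" (the principal point, pixels), "D" ([k1, k2, p1, p2, k3] as OpenCV has them; the pictures are not rectified), "world_from_camera" (4x4, takes a point from camera to world coordinates); the wrist camera has in their place "tool_from_camera" (4x4, takes a point from camera to tool coordinates, whose origin is the TCP and whose axes are the flange's). Camera axes: x right, y down, z forward; pixel columns grow to the right and rows downward; lengths in m; the calibration is good to about 2 mm. A picture is of the moment at which its call begins: read the wrist's pose just before it. There is no depth.
- hand_in(): hands the job in; it is judged then, once.
Trained networks look in a picture, given as the dict that the camera call returned (one of the last four; its "shot" number tells which), for a name from the list of things; names that differ only in an ending like _2 or _b are one class to them, and where a whole thing is asked for, a point or a joint stands for the part that bears it (a point fixed in the world has none). Each returns a list of dicts, best first, with "p" (0 to 1); they miss things now and then, are a little off and sometimes report something else, mostly with a low value. They report only what shows in the picture. A call takes as long as a camera call. They do not tell look-alikes from the thing itself.
- look_for(target, picture): "point" ([column, row] in pixels, amid what is visible of it).
- tip_of(target, picture): "point" ([column, row] in pixels: a listed point, or the origin of a listed thing).
The state is a dict: "clock": time; "joint_pos": joint angles; "qvel": joint speeds; "tau": joint torques, N m; "tcp_pos": TCP position; "orientation": TCP orientation; "wrist_force": force on the tool from outside, world axes, zero at the start; "ft_torque": the same for the moment, N m; "finger_gap": finger opening in m; "grip_force": force on a finger pad.
Only numpy, scipy, OpenCV 4.12 (cv2) and the standard library are available. Lean on these libraries where they do the work, as an engineer would, in place of code of your own. Each camera call takes 0.05 s, during which the arm holds its last target. There are 200 camera calls.

TASK

The black knob lying on the counter has come off the cup warmer. First switch the warmer off by turning the dial that is still on it fully anticlockwise to its end stop; then put the loose knob back on the bare D-shaped shaft beside the dial, its inner flat against the shaft's flat, push it fully home and press the sprung shaft all the way in. Finish while you are still holding the knob pressed in (do not let go), and leave the stamp, the bell and the cup where they stand.

Things in the scene. Friction and masses are not known exactly. Their poses are not given: they have to be found in the camera images.
- warmer: Low fixed cup warmer, 200 (x) x 240 (y) mm, its aluminium top 45 mm high, with a dark warming plate 4 mm higher on the rear part. Origin: centre of its underside; its front is -x. Two upright controls stand on the top 64 mm in front of the origin: the heat dial at y = +58 mm, the bare shaft at y = -58 mm.
- heat_dial_top (a point): Top centre of the black heat dial, on its upright axis. Round skirt 44 mm wide, 22 mm high; on it a bar grip 14 mm wide, 48 mm long, 24 mm high (it ends at this point). The bar lies along this point's x: tapered pointed end with a white line at +x (26 mm from the axis; the taper starts at 15 mm), blunt end at -x (22 mm).
- heat_dial (a joint): Turn of the heat dial in rad: 0 = off, the end stop fully anticlockwise seen from above, the pointer then towards the warmer's +y; grows clockwise up to 2.4. Light friction (0.05 N m); it stays where it is left.
- shaft_tip (a point): Centre of the tip of the bare upright steel D-shaft, 29 mm above the warmer's top. 16 mm in diameter with one flat 4.5 mm from the axis, facing this point's +x; chamfer 2 mm wide, 4 mm high at the tip; z up. It turns stiffly (0.15 N m, at most 1 rad either way of pointing to the warmer's front) and yields downward on a spring (joint shaft_push). A black disc 1.5 mm high rings its foot.
- shaft_push (a joint): How far the sprung shaft is pushed down, in m: 0 = up, 0.006 = the bottom stop. The spring takes 3 N to start and about 8 N at the stop, and pushes back up when released.
- loose_knob: Loose black knob standing on the counter, open bore down; 46 mm high, about 60 g. Origin: centre of its underside. Round skirt 44 mm wide, z = 0 to 22 mm; on it a bar grip along x, 14 mm wide, 48 mm long, z = 22 to 46 mm: tapered pointed end with a white line at +x (26 mm from the axis; the taper starts at 15 mm), blunt end at -x (22 mm).
- bore_end (a point): Centre of the closed end of the loose knob's D bore, 20 mm above its origin; axes as the knob's. Bore 19 mm wide, its flat 6 mm from the axis on the +x side (under the pointer), chamfer 2 mm wide at the mouth. It fits with the knob's +x along the shaft's +x; fully on, this point meets the shaft tip, the underside 9 mm above the warmer's top (3 mm when pressed in).
- loyalty_stamp: Bystander: small red and black self-inking stamp, 28 x 36 x 60 mm; origin at the centre of its underside.
- service_bell: Bystander: counter bell, 74 mm wide, 50 mm high; origin at the centre of its underside.
- reusable_cup: Bystander: reusable cup with a green lid and cork band, 73 mm wide, 100 mm high; origin at the centre of its underside.
There are look-alikes about, which are no part of the job. What is shaped like the loose_knob but blue or red is not meant.

How it is judged:
By the outcome, as a careful person would: the job done as asked, in the order asked, and still so for the second after the job is handed in, while the arm keeps its last pose, push and grip.
It also fails if it takes over 61 s, if anything falls off the work surface, if the arm or the gripper's body presses on something with over 40 N, if the wrist force passes 120 N, or if a joint passes its speed limit or range.

## Working session

There is one attempt and no reset: what is moved stays moved. The work goes in short steps, Python scripts to look and compute and a tool call to move; the robot and the scene stay as the last step left them, time stands still between calls to the robot, and variables do not carry over. Pictures are saved under pics/ and viewed, at most 10 in all, crops included, and the job is handed in when it is done.

Besides the shell and the picture viewer there is one more tool, called after "Call:" as name(argument=value, ...) on one line, values as JSON. jog_arm: Moves the arm, as the interface text tells. Its arguments: {"type":"object","properties":{"moves":{"type":"array","items":{"type":"object","properties":{"fingers":{"type":"number"},"slide":{"type":"array","items":{"type":"number"}},"angular":{"type":"array","items":{"type":"number"}}}}},"squeeze":{"type":"number"}},"required":["moves"]}

```bash
mkdir -p pics; cat > h.py <<'E'
from workcell import *
import numpy as np, cv2
from scipy.spatial.transform import Rotation as R
def K(p):
    h=p["color"].shape[0]; f=h/2/np.tan(np.radians(p["fovy"])/2)
    return np.array([[f,0,p["cx"]],[0,f,p["cy"]],[0,0,1.]])
def T_tool(s):
    T=np.eye(4); q=s["orientation"]; T[:3,:3]=R.from_quat([q[1],q[2],q[3],q[0]]).as_matrix(); T[:3,3]=s["tcp_pos"]; return T
def shot(name):
    s=get_state(); p=read_camera(name)
    p["W"]=np.array(p["world_from_camera"]) if name!="wrist" else T_tool(s)@np.array(p["tool_from_camera"])
    return p
def ray(p,px):
    u=cv2.undistortPoints(np.array([[px]],float),K(p),np.array(p["D"],float))[0,0]
    d=p["W"][:3,:3]@np.array([u[0],u[1],1]); return p["W"][:3,3],d/d[2]
def at_z(p,px,z):
    o,d=ray(p,px); return o+d*(z-o[2])
def proj(p,X):
    M=np.linalg.inv(p["W"]); X=np.atleast_2d(np.array(X,float))
    return cv2.projectPoints(X,cv2.Rodrigues(M[:3,:3])[0],M[:3,3],K(p),np.array(p["D"],float))[0][:,0]
def save(p,n,box=None,k=1):
    im=p["color"][:,:,::-1]
    if box: im=im[box[1]:box[3],box[0]:box[2]]
    cv2.imwrite("pics/"+n,cv2.resize(im,None,fx=k,fy=k,interpolation=cv2.INTER_CUBIC))
E
python3 - <<'E'
from h import *
ps={n:shot(n) for n in("top","scene")}
for n,p in ps.items():
    save(p,n+"0.png")
    print(n,p["fovy"],np.round(p["W"][:3,3],3))
    for t,z in(("warmer",0),("heat_dial_top",.091),("shaft_tip",.074),("loose_knob",0),("bore_end",.02),("loyalty_stamp",0),("service_bell",0),("reusable_cup",0)):
        print(t,[(round(d["p"],2),np.round(d["point"]).tolist(),np.round(at_z(p,d["point"],z)[:2],3).tolist()) for d in tip_of(t,p)][:4])
s=get_state();print(s)
E
```

```text
top 48.22353911184094 [0.445 0.007 1.386]
warmer [(0.73, [300.0, 181.0], [0.587, 0.075])]
heat_dial_top [(0.65, [282.0, 204.0], [0.513, 0.126]), (0.64, [301.0, 185.0], [0.566, 0.069])]
shaft_tip [(0.43, [319.0, 202.0], [0.517, 0.018])]
loose_knob [(0.71, [367.0, 214.0], [0.483, -0.131]), (0.63, [415.0, 242.0], [0.394, -0.275]), (0.58, [417.0, 189.0], [0.556, -0.285]), (0.55, [397.0, 215.0], [0.478, -0.221])]
bore_end [(0.74, [397.0, 214.0], [0.479, -0.219]), (0.71, [369.0, 213.0], [0.484, -0.134]), (0.64, [420.0, 189.0], [0.555, -0.29]), (0.59, [413.0, 240.0], [0.4, -0.265])]
loyalty_stamp [(0.72, [427.0, 151.0], [0.677, -0.322]), (0.42, [205.0, 233.0], [0.432, 0.372])]
service_bell [(0.84, [371.0, 168.0], [0.624, -0.144])]
reusable_cup [(0.7, [427.0, 152.0], [0.672, -0.321])]
scene 45.63784535513898 [-0.004 -0.684  1.097]
warmer [(0.95, [325.0, 208.0], [0.587, 0.07])]
heat_dial_top [(0.72, [294.0, 186.0], [0.518, 0.128])]
shaft_tip [(0.37, [321.0, 216.0], [0.521, 0.004])]
loose_knob [(0.69, [343.0, 270.0], [0.487, -0.14]), (0.63, [356.0, 295.0], [0.465, -0.222]), (0.53, [398.0, 297.
[... 351 characters left out ...]
0.314])]
{'clock': 0.9, 'joint_pos': array([ 1.08839860e+00,  3.13167040e-01,  4.61054487e-02,  1.30354120e+00,
       -1.28744458e-05,  1.43120930e+00]), 'qvel': array([-0.0001625 ,  0.00021029,  0.00261655, -0.000438  ,  0.00127495,
       -0.0002149 ]), 'tau': array([ 1.81225805e-03, -4.80447435e+01,  2.98813194e+01,  1.64733538e-04,
       -1.02376264e-04, -1.33955652e-05]), 'tcp_pos': array([0.19331469, 0.54160032, 0.24234419]), 'orientation': array([3.57402729e-05, 1.70567275e-01, 9.85346028e-01, 9.01577819e-05]), 'wrist_force': array([0.07223999, 0.03560691, 0.09656162]), 'ft_torque': array([ 0.00083582,  0.02001567, -0.00532532]), 'grip_force': 0.0, 'finger_gap': 0.08543837668706862}
```

```bash
python3 - <<'E'
import cv2,numpy as np
a=cv2.imread("pics/top0.png")[110:280,250:450]; b=cv2.imread("pics/scene0.png")[130:340,240:460]
a=cv2.resize(a,(400*1,340),interpolation=cv2.INTER_CUBIC); a=cv2.resize(a,(396,337)); b=cv2.resize(b,(353,337),interpolation=cv2.INTER_CUBIC)
cv2.imwrite("pics/ab.png",np.hstack([a,b]))
E
```

```text
(no output)
```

View pics/ab.png

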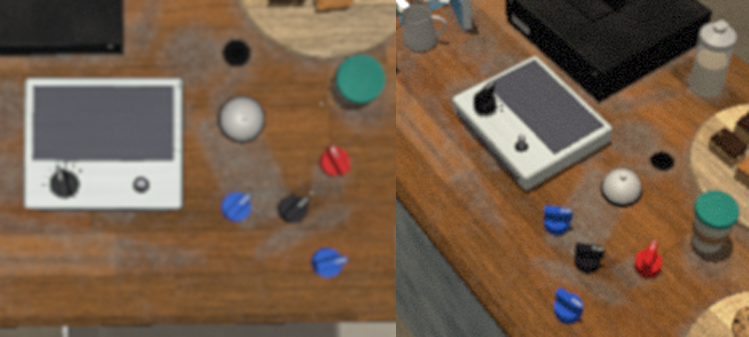

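Top view: loose-knob candidates are blue (369,214), black (397,215), blue (415,242) and red (419,190). Black is the one meant. The dial is at (282,204) and the shaft at (319,202). Next I move over the warmer for a close look.

Call:
jog_arm(moves=[{"slide": [-450,-340,-60],"angular": [0,0,-19.6]},{"slide": [-450,-340,-60],"angular": [0,0,-19.6]},{"slide": [-450,-340,-60],"angular": [0,0,-19.6]},{"slide": [-450,-340,-60],"angular": [0,0,-19.6]},{"slide": [-450,-340,-60],"angular": [0,0,-19.6]},{"slide": [-450,-340,-60],"angular": [0,0,-19.6]},{"slide": [-450,-340,-60],"angular": [0,0,-19.6]},{"slide": [-450,-340,-60],"angular": [0,0,-19.6]},{"slide": [-450,-340,-60],"angular": [0,0,-19.6]},{"slide": [-450,-340,-60],"angular": [0,0,-19.6]}])

```text
schema error: expected keys fingers, slide, angular
```

Call:
jog_arm(moves=[{"fingers": 0,"slide": [-450,-340,-60],"angular": [0,0,-19.6]},{"fingers": 0,"slide": [-450,-340,-60],"angular": [0,0,-19.6]},{"fingers": 0,"slide": [-450,-340,-60],"angular": [0,0,-19.6]},{"fingers": 0,"slide": [-450,-340,-60],"angular": [0,0,-19.6]},{"fingers": 0,"slide": [-450,-340,-60],"angular": [0,0,-19.6]},{"fingers": 0,"slide": [-450,-340,-60],"angular": [0,0,-19.6]},{"fingers": 0,"slide": [-450,-340,-60],"angular": [0,0,-19.6]},{"fingers": 0,"slide": [-450,-340,-60],"angular": [0,0,-19.6]},{"fingers": 0,"slide": [-450,-340,-60],"angular": [0,0,-19.6]},{"fingers": 0,"slide": [-450,-340,-60],"angular": [0,0,-19.6]}])

```text
clock: 1.73
tcp_pos: [0.419, 0.197, 0.2865]
orientation: [0.0, 0.0, 1.0, 0.0]
wrist_force: [1.2, 1.5, 0.6]
finger_gap: 0.0854
grip_force: 0.0
```

Call:
jog_arm(moves=[{"fingers": 0,"slide": [-80,-127,0],"angular": [0,0,0]},{"fingers": 0,"slide": [-80,-127,0],"angular": [0,0,0]},{"fingers": 0,"slide": [-80,-127,0],"angular": [0,0,0]},{"fingers": 0,"slide": [-80,-127,0],"angular": [0,0,0]},{"fingers": 0,"slide": [-80,-127,0],"angular": [0,0,0]},{"fingers": 0,"slide": [-80,-127,0],"angular": [0,0,0]}])

```text
clock: 2.23
tcp_pos: [0.4988, 0.0705, 0.2856]
orientation: [-0.0, 0.002, 1.0, 0.0]
wrist_force: [-0.2, -0.5, -0.3]
finger_gap: 0.0852
grip_force: 0.0
```

```bash
python3 - <<'E'
from h import *
s=get_state();print(np.round(s["tcp_pos"],4),np.round(s["joint_pos"],3),s["clock"])
p=shot("wrist");save(p,"w1.png");print(np.round(p["W"],3),p["fovy"])
for t,z in(("heat_dial_top",.091),("shaft_tip",.074),("warmer",0)):
    print(t,[(round(d["p"],2),np.round(d["point"]).tolist(),np.round(at_z(p,d["point"],z)[:2],4).tolist()) for d in tip_of(t,p)][:3])
np.save("w1.npy",p,allow_pickle=True)
E
```

```text
[0.4988 0.0705 0.2856] [-0.019  0.165 -0.041  1.365  0.    -0.015] 2.2333
[[ 0.004  0.956  0.295  0.424]
 [ 1.    -0.004 -0.002  0.072]
 [-0.     0.295 -0.956  0.418]
 [ 0.     0.     0.     1.   ]] 62.16452667987286
heat_dial_top [(0.93, [380.0, 189.0], [0.5204, 0.1295]), (0.51, [83.0, 137.0], [0.4669, -0.1617])]
shaft_tip [(0.58, [267.0, 178.0], [0.5134, 0.0118])]
warmer [(0.63, [324.0, 211.0], [0.5785, 0.0721])]
```

View pics/w1.png

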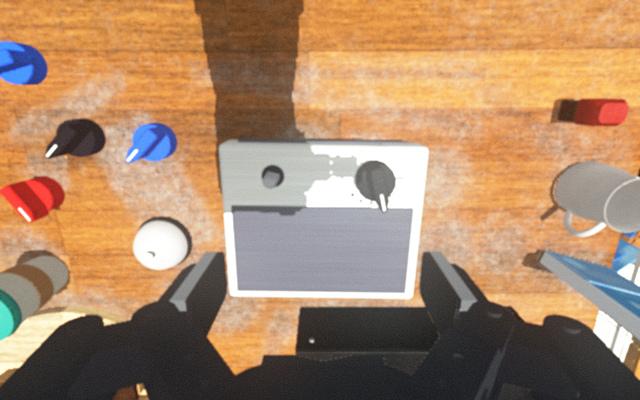

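Wrist view: dial at (378,185) with its pointer tip at (383,210), so roughly towards +x. The bare shaft is at (270,177) and the black loose knob at (78,138), pointer tip (48,156), with a blue knob at (152,142) beside it. I'll crop the dial, shaft and knob.

```bash
python3 - <<'E'
from h import *
p=np.load("w1.npy",allow_pickle=True).item()
f=lambda b,k:cv2.resize(p["color"][b[1]:b[3],b[0]:b[2],::-1],None,fx=k,fy=k,interpolation=cv2.INTER_CUBIC)
cv2.imwrite("pics/c1.png",np.hstack([f((245,155,295,205),5),f((350,160,410,220),25/6),f((35,110,105,180),25/7)]))
for c in((222,142),(427,147),(229,296),(413,299)): print(np.round(at_z(p,c,.045),4))
a,b=at_z(p,(378,188),.091),at_z(p,(384,210),.091); print(a,b)
a,b=at_z(p,(48,156),.046),at_z(p,(66,146),.046);d=a-b; print(a,b,np.degrees(np.arctan2(d[1],d[0])))
E
```

```text
[ 0.4788 -0.0418  0.045 ]
[0.4854 0.1884 0.045 ]
[ 0.6784 -0.0513  0.045 ]
[0.6838 0.1876 0.045 ]
[0.51975615 0.12763754 0.091     ] [0.54377595 0.13498333 0.091     ]
[ 0.4940752  -0.23726851  0.046     ] [ 0.4828464 -0.2148063  0.046    ] -63.43964638606254
```

View pics/c1.png

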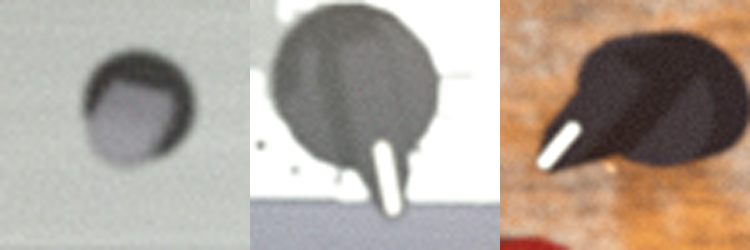

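The dial pointer is at about 12° from +x towards +y, and the warmer's yaw is about -1.5°. So the dial has to turn about 76° anticlockwise. I'll descend on it now.

Call:
jog_arm(moves=[{"fingers": 0,"slide": [-20,59,40],"angular": [0,0,-12]},{"fingers": 0,"slide": [-20,59,80],"angular": [0,0,-12]},{"fingers": 0,"slide": [-20,59,120],"angular": [0,0,-12]},{"fingers": 0,"slide": [-20,59,155],"angular": [0,0,-12]},{"fingers": 0,"slide": [-20,59,180],"angular": [0,0,-12]},{"fingers": 0,"slide": [-20,59,200],"angular": [0,0,-12]},{"fingers": 0,"slide": [-20,59,200],"angular": [0,0,-12]}])

```text
clock: 3.02
tcp_pos: [0.5136, 0.1319, 0.0812]
orientation: [-0.005, -0.105, 0.994, 0.0]
wrist_force: [-1.0, 0.1, 0.0]
finger_gap: 0.0855
grip_force: 0.0
```

Call:
jog_arm(moves=[{"fingers": 1,"slide": [0,0,0],"angular": [0,0,0]},{"fingers": 1,"slide": [0,0,0],"angular": [0,0,0]},{"fingers": 1,"slide": [0,0,0],"angular": [0,0,0]},{"fingers": 1,"slide": [0,0,0],"angular": [0,0,0]},{"fingers": 1,"slide": [0,0,0],"angular": [0,0,0]},{"fingers": 1,"slide": [0,0,0],"angular": [0,0,0]},{"fingers": 1,"slide": [0,0,0],"angular": [0,0,0]},{"fingers": 1,"slide": [0,0,0],"angular": [0,0,0]},{"fingers": 1,"slide": [0,0,0],"angular": [0,0,0]},{"fingers": 1,"slide": [0,0,0],"angular": [0,0,0]}], squeeze=25)

```text
clock: 3.85
tcp_pos: [0.5197, 0.1286, 0.0876]
orientation: [0.001, -0.103, 0.995, -0.002]
wrist_force: [-0.3, -8.2, 6.2]
finger_gap: 0.0136
grip_force: 30.6
```

```bash
python3 - <<'E'
from h import *
s=get_state();print({k:np.round(s[k],3) for k in s})
p=shot("wrist");save(p,"w2.png",(240,150,480,330),2)
print(proj(p,[[.519,.1304,.091],[.519,.1304,.067]]))
E
```

```text
{'clock': np.float64(3.85), 'joint_pos': array([ 0.095,  0.334, -0.322,  0.912, -0.005, -0.112]), 'qvel': array([-0.   ,  0.   , -0.001,  0.002,  0.   , -0.001]), 'tau': array([  4.194, -42.29 ,  24.533,  -0.457,   2.245,   0.052]), 'tcp_pos': array([0.52 , 0.129, 0.088]), 'orientation': array([ 0.001, -0.103,  0.995, -0.002]), 'wrist_force': array([-0.25 , -8.19 ,  6.162]), 'ft_torque': array([-1.584,  0.013,  0.027]), 'grip_force': np.float64(30.586), 'finger_gap': np.float64(0.014)}
[[325.78551348 268.53113719]
 [325.65713842 244.06327752]]
```

View pics/w2.png

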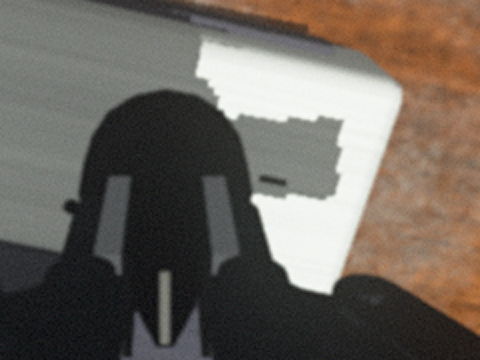

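The bar is gripped (gap 13.6 mm), with the pointer line visible between the pads at (164,305) in the crop. I'll ease the side load and turn anticlockwise.

Call:
jog_arm(moves=[{"fingers": 1,"slide": [0,-1,-2],"angular": [0,0,-7]},{"fingers": 1,"slide": [0,-1,-2],"angular": [0,0,-14]},{"fingers": 1,"slide": [0,-1,-2],"angular": [0,0,-21]},{"fingers": 1,"slide": [0,-1,-2],"angular": [0,0,-28]},{"fingers": 1,"slide": [0,-1,-2],"angular": [0,0,-35]},{"fingers": 1,"slide": [0,-1,-2],"angular": [0,0,-42]},{"fingers": 1,"slide": [0,-1,-2],"angular": [0,0,-49]},{"fingers": 1,"slide": [0,-1,-2],"angular": [0,0,-56]},{"fingers": 1,"slide": [0,-1,-2],"angular": [0,0,-63]},{"fingers": 1,"slide": [0,-1,-2],"angular": [0,0,-68]}])

```text
clock: 4.73
tcp_pos: [0.5194, 0.1286, 0.0877]
orientation: [-0.0, -0.644, 0.765, -0.001]
wrist_force: [3.3, -3.7, -5.2]
finger_gap: 0.0135
grip_force: 29.0
```

```bash
python3 - <<'E'
from h import *
s=get_state();print({k:np.round(s[k],3) for k in s if k not in("qvel","tau")}); T=T_tool(s);print(np.degrees(np.arctan2(-T[1,0],-T[0,0])))
E
```

```text
{'clock': np.float64(4.733), 'joint_pos': array([ 0.094,  0.334, -0.321,  0.914, -0.002, -1.306]), 'tcp_pos': array([0.519, 0.129, 0.088]), 'orientation': array([-0.   , -0.644,  0.765, -0.001]), 'wrist_force': array([ 3.304, -3.653, -5.243]), 'ft_torque': array([-0.738, -0.597, -0.099]), 'grip_force': np.float64(28.95), 'finger_gap': np.float64(0.013)}
80.20811620868768
```

Call:
jog_arm(moves=[{"fingers": 1,"slide": [0,0,1],"angular": [0,0,-4]},{"fingers": 1,"slide": [0,0,1],"angular": [0,0,-8]},{"fingers": 1,"slide": [0,0,1],"angular": [0,0,-11]},{"fingers": 1,"slide": [0,0,1],"angular": [0,0,-14]},{"fingers": 1,"slide": [0,0,1],"angular": [0,0,-14]},{"fingers": 1,"slide": [0,0,1],"angular": [0,0,-14]}])

```text
clock: 5.23
tcp_pos: [0.5194, 0.129, 0.0878]
orientation: [-0.0, 0.73, -0.684, 0.001]
wrist_force: [0.7, -3.8, 3.1]
finger_gap: 0.0132
grip_force: 56.6
```

```bash
python3 - <<'E'
from h import *
s=get_state();print({k:np.round(s[k],3) for k in s if k not in("qvel","tau")}); T=T_tool(s);print(np.degrees(np.arctan2(-T[1,0],-T[0,0])))
E
```

```text
{'clock': np.float64(5.233), 'joint_pos': array([ 9.400e-02,  3.340e-01, -3.220e-01,  9.130e-01, -1.000e-03,
       -1.542e+00]), 'tcp_pos': array([0.519, 0.129, 0.088]), 'orientation': array([-0.   ,  0.73 , -0.684,  0.001]), 'wrist_force': array([ 0.698, -3.765,  3.147]), 'ft_torque': array([-0.725, -0.082, -1.132]), 'grip_force': np.float64(56.617), 'finger_gap': np.float64(0.013)}
93.7324604367201
```

The moment jumped to -1.1 N m, so the dial is at its stop. I'll release, lift and look at the dial and shaft from near.

Call:
jog_arm(moves=[{"fingers": 0,"slide": [0,0,0],"angular": [0,0,0]},{"fingers": 0,"slide": [0,0,0],"angular": [0,0,0]},{"fingers": 0,"slide": [0,0,0],"angular": [0,0,0]},{"fingers": 0,"slide": [0,0,0],"angular": [0,0,0]},{"fingers": 0,"slide": [0,0,0],"angular": [0,0,0]},{"fingers": 0,"slide": [0,0,-40],"angular": [0,0,0]},{"fingers": 0,"slide": [0,0,-80],"angular": [0,0,0]},{"fingers": 0,"slide": [0,0,-115],"angular": [0,0,0]},{"fingers": 0,"slide": [40,10,-115],"angular": [0,0,0]},{"fingers": 0,"slide": [80,10,-115],"angular": [0,0,0]}])

```text
clock: 6.07
tcp_pos: [0.5147, 0.0505, 0.2049]
orientation: [-0.002, 0.733, -0.68, 0.002]
wrist_force: [0.3, 0.4, -1.3]
finger_gap: 0.0855
grip_force: 0.0
```

Call:
jog_arm(moves=[{"fingers": 0,"slide": [20,0,0],"angular": [0,0,0]},{"fingers": 0,"slide": [20,0,0],"angular": [0,0,0]},{"fingers": 0,"slide": [20,0,0],"angular": [0,0,0]}])

```text
clock: 6.32
tcp_pos: [0.5154, 0.0287, 0.2019]
orientation: [-0.0, 0.73, -0.683, -0.0]
wrist_force: [-0.1, 0.5, -0.1]
finger_gap: 0.0853
grip_force: 0.0
```

```bash
python3 - <<'E'
from h import *
p=shot("wrist");s=get_state();print(np.round(s["tcp_pos"],4),np.round(s["wrist_force"],1))
np.save("w3.npy",p,allow_pickle=True)
for t,z in(("heat_dial_top",.091),("shaft_tip",.074)):
    print(t,[(round(d["p"],2),np.round(d["point"],1).tolist(),np.round(at_z(p,d["point"],z)[:2],4).tolist()) for d in tip_of(t,p)][:3])
c=proj(p,[.516,.0144,.074])[0].astype(int);print(c)
big=cv2.resize(p["color"][:,:,::-1],(400,250)); x,y=c
cr=cv2.resize(p["color"][max(y-30,0):y+30,x-30:x+30,::-1],(400,400),interpolation=cv2.INTER_CUBIC)
cv2.imwrite("pics/w3.png",np.hstack([cv2.copyMakeBorder(big,0,150,0,0,0),cr]))
E
```

```text
[0.5153 0.0295 0.2018] [-0.7  0.5 -0. ]
heat_dial_top [(0.76, [309.5, 306.4], [0.5206, 0.1313])]
shaft_tip [(0.62, [322.2, 163.9], [0.5177, 0.0103])]
[324 169]
```

View pics/w3.png

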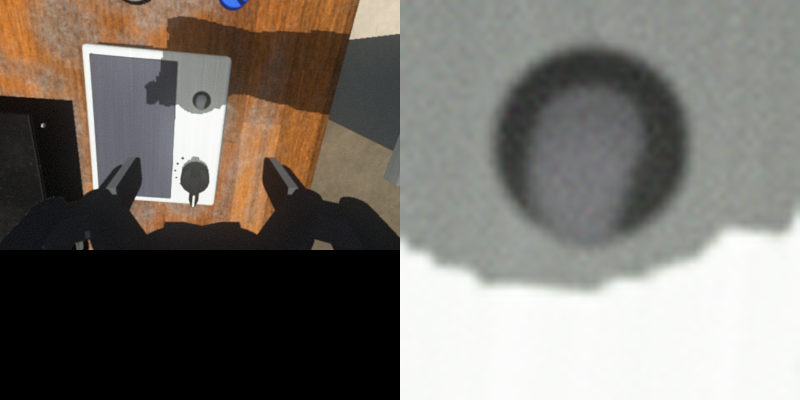

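The dial pointer now faces +y (about (193,200) in the overview). The shaft's flat shows on its right lower side, about 165°. I'll fit a model of the shaft to the picture.

```bash
cat > fit.py <<'E'
from h import *
from scipy.optimize import differential_evolution
def dpoly(r,f,phi,n=80):
    t=np.linspace(-np.pi,np.pi,n); P=np.c_[r*np.cos(t),r*np.sin(t)]; P[:,0]=np.minimum(P[:,0],f)
    c,s=np.cos(phi),np.sin(phi); return P@np.array([[c,s],[-s,c]])
def hull(p,x,y,phi):
    pts=[np.c_[dpoly(r,f,phi)+[x,y],np.full(80,z)] for r,f,z in((.008,.0045,.0465),(.008,.0045,.070),(.006,.0025,.074))]
    return cv2.convexHull(proj(p,np.vstack(pts)).astype(np.float32))
def fit(p,x0=.516,y0=.0135):
    S=6; c=proj(p,[x0,y0,.06])[0]; o=c-28
    g=cv2.cvtColor(p["color"],cv2.COLOR_RGB2GRAY).astype(np.float32)
    M=np.array([[1/S,0,o[0]],[0,1/S,o[1]]]); g=cv2.warpAffine(g,M,(56*S,56*S),flags=cv2.INTER_LINEAR|cv2.WARP_INVERSE_MAP)
    g=cv2.GaussianBlur(g,(0,0),3)
    def cost(v):
        h=((hull(p,*v)-o)*S).astype(np.int32); m=np.zeros(g.shape,np.uint8); cv2.fillPoly(m,[h],255)
        big=cv2.dilate(m,np.ones((19,19)))
        d=big>m; a=g[m>0]; b=g[d]
        return b.mean()-a.mean()+0.5*a.std()+0.5*b.std()
    best=[]
    for ph in np.radians(np.arange(120,245,5)):
        q=differential_evolution(lambda v:cost([v[0],v[1],ph]),[(x0-.006,x0+.006),(y0-.006,y0+.006)],maxiter=12,popsize=6,seed=0,polish=False)
        best.append((round(q.fun,2),round(np.degrees(ph)),np.round(q.x,4).tolist()))
    return best
if __name__=="__main__":
    for n in("w3.npy","w1.npy"):
        p=np.load(n,allow_pickle=True).item(); print(n); [print(b) for b in sorted(fit(p))[:6]]
E
python3 fit.py
```

```text
w3.npy
(np.float64(-6.4), 240, [0.5178, 0.0102])
(np.float64(-6.37), 160, [0.5171, 0.0113])
(np.float64(-6.33), 165, [0.5171, 0.0114])
(np.float64(-6.16), 235, [0.5179, 0.0101])
(np.float64(-6.13), 155, [0.5174, 0.0115])
(np.float64(-6.08), 170, [0.5172, 0.0113])
w1.npy
(np.float64(6.59), 145, [0.5151, 0.0148])
(np.float64(6.59), 150, [0.5153, 0.0146])
(np.float64(6.66), 140, [0.5151, 0.0148])
(np.float64(6.82), 155, [0.5154, 0.0145])
(np.float64(7.1), 135, [0.5152, 0.0146])
(np.float64(7.26), 160, [0.5153, 0.0144])
```

Call:
jog_arm(moves=[{"fingers": 0,"slide": [5,0,30],"angular": [0,0,-7]},{"fingers": 0,"slide": [10,0,55],"angular": [0,0,-14]},{"fingers": 0,"slide": [10,0,65],"angular": [0,0,-21]},{"fingers": 0,"slide": [10,0,65],"angular": [0,0,-23]},{"fingers": 0,"slide": [10,0,65],"angular": [0,0,-23]},{"fingers": 0,"slide": [10,0,65],"angular": [0,0,-23]}])

```text
clock: 6.97
tcp_pos: [0.5161, 0.0204, 0.1368]
orientation: [-0.0, 0.853, -0.523, -0.0]
wrist_force: [0.2, -0.4, 0.1]
finger_gap: 0.0854
grip_force: 0.0
```

```bash
python3 - <<'E'
from h import *
from fit import *
p=shot("wrist");s=get_state();print(np.round(s["tcp_pos"],4),np.round(s["wrist_force"],1))
np.save("w4.npy",p,allow_pickle=True)
for d in tip_of("shaft_tip",p)[:2]: print(d["p"],d["point"],at_z(p,d["point"],.074))
[print(b) for b in sorted(fit(p))[:6]]
x,y=proj(p,[.5164,.013,.06])[0].astype(int); print(x,y)
im=p["color"][y-40:y+40,x-40:x+40,::-1]; im=cv2.normalize(im,None,0,255,cv2.NORM_MINMAX)
a=cv2.resize(im,(400,400),interpolation=cv2.INTER_CUBIC);a=np.clip(a.astype(float)*1.6,0,255).astype(np.uint8);b=a.copy()
v=sorted(fit(p))[0]; h=(hull(p,*v[2],np.radians(v[1]))-[x-40,y-40])*5; cv2.polylines(b,[h.astype(int)],True,(0,0,255),1)
cv2.imwrite("pics/w4.png",np.hstack([a,b]))
print("img dir of world -x,+y:",proj(p,[[.5164,.013,.074],[.5064,.013,.074],[.5164,.023,.074]]))
E
```

```text
[0.5164 0.0203 0.1372] [ 0.2 -0.5  0.2]
(np.float64(-3.12), 150, [0.518, 0.0114])
(np.float64(-3.05), 155, [0.5179, 0.0115])
(np.float64(-2.72), 145, [0.5181, 0.0113])
(np.float64(-2.49), 160, [0.5179, 0.0114])
(np.float64(-2.28), 140, [0.5183, 0.0111])
(np.float64(-1.99), 135, [0.5183, 0.011])
328 198
img dir of world -x,+y: [[329.15918211 205.09566479]
 [343.36315931 211.94266458]
 [321.88011252 218.47121384]]
```

View pics/w4.png

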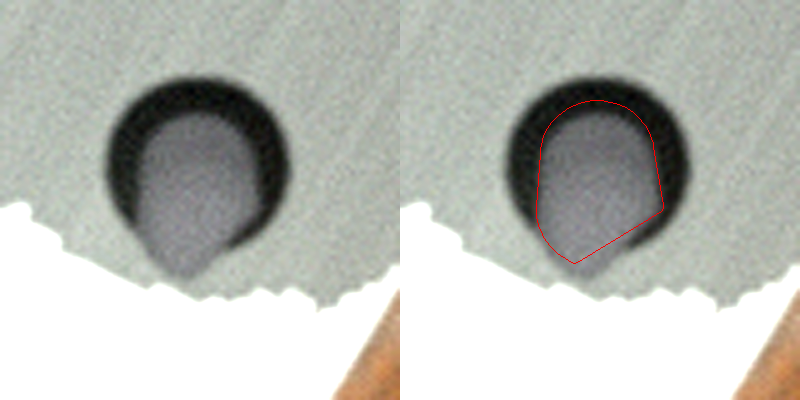

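The flat's edge runs from (258,210) to (190,278), which gives a flat direction of about 162°. Now I go over the black knob.

Call:
jog_arm(moves=[{"fingers": 0,"slide": [34,24,-5],"angular": [0,0,0]},{"fingers": 0,"slide": [68,48,-5],"angular": [0,0,0]},{"fingers": 0,"slide": [102,72,-5],"angular": [0,0,0]},{"fingers": 0,"slide": [136,96,-5],"angular": [0,0,0]},{"fingers": 0,"slide": [168,119,-5],"angular": [0,0,0]},{"fingers": 0,"slide": [194,137,-5],"angular": [0,0,0]},{"fingers": 0,"slide": [194,137,-5],"angular": [0,0,0]},{"fingers": 0,"slide": [194,137,-5],"angular": [0,0,0]}])

```text
clock: 7.73
tcp_pos: [0.4821, -0.2173, 0.1424]
orientation: [-0.0, 0.851, -0.524, 0.001]
wrist_force: [-0.7, 0.5, -0.3]
finger_gap: 0.0853
grip_force: 0.0
```

```bash
python3 - <<'E'
from h import *
p=shot("wrist");s=get_state();print(np.round(s["tcp_pos"],4),np.round(s["wrist_force"],1),np.round(s["joint_pos"],2))
np.save("w5.npy",p,allow_pickle=True)
for d in tip_of("loose_knob",p)[:3]: print(d["p"],d["point"],at_z(p,d["point"],0))
g=p["color"].astype(int); 
x,y=proj(p,[.482,-.215,.046])[0].astype(int); print(x,y)
sub=g[y-60:y+60,x-60:x+60]; m=(sub.min(2)>170)&(sub.max(2)-sub.min(2)<40)
n,l,st,c=cv2.connectedComponentsWithStats(m.astype(np.uint8))
for i in range(1,n):
    if st[i,4]>15:
        pts=np.argwhere(l==i)[:,::-1]+[x-60,y-60]; W=np.array([at_z(p,q,.046)[:2] for q in pts]); mu=W.mean(0); u,sv,v=np.linalg.svd(W-mu,full_matrices=False)
        t=(W-mu)@v[0]; print(st[i,4],pts.mean(0),mu,np.degrees(np.arctan2(v[0,1],v[0,0])),t.min(),t.max())
save(p,"w5.png",(160,40,480,280),2)
E
```

```text
[ 0.482  -0.2158  0.1422] [-0.6  0.4 -0.6] [-0.57  0.28 -0.26  1.04  0.   -2.61]
0.8 [284.7, 258.4] [ 0.48161725 -0.13602509  0.        ]
0.77 [328.6, 182.2] [ 0.47852467 -0.21897212  0.        ]
0.72 [444.8, 170.3] [ 0.39548927 -0.272456    0.        ]
322 201
32 [286.3125 211.25  ] [ 0.50250019 -0.19619546] 133.47381788272693 -0.0028866126665220678 0.003137145031452578
```

View pics/w5.png

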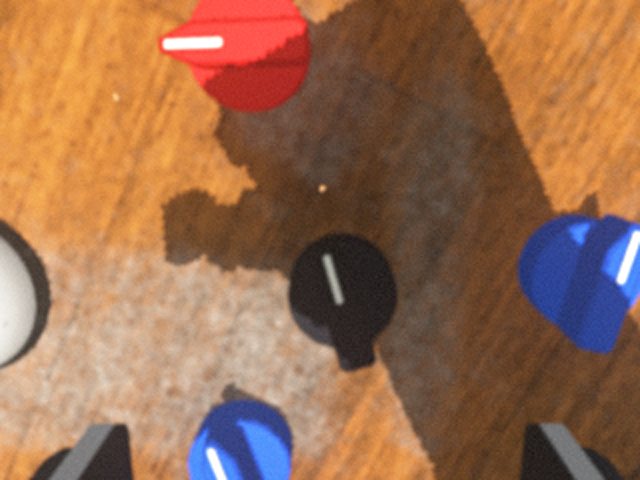

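The black knob is at the crop's centre (343,300), with its white line from the tip (325,257) to (340,303). The blue knob at (240,450) is clear of it.

```bash
python3 - <<'E'
from h import *
p=np.load("w5.npy",allow_pickle=True).item()
px=lambda u,v:(160+u/2,40+v/2)
a,b,c=[at_z(p,px(*q),.046)[:2] for q in((325,257),(340,303),(357,366))]
print(a,b,c)
for u,v in((a,b),(a,c),(b,c)): d=u-v;print(np.degrees(np.arctan2(d[1],d[0])),np.hypot(*d))
E
```

```text
[ 0.49321811 -0.23677141] [ 0.48078886 -0.22407389] [ 0.46405986 -0.20519298]
-45.61170250083755 0.017768329198982944
-47.28185860390539 0.042981407294321414
-48.458177992641076 0.025225942766467876
```

Call:
jog_arm(moves=[{"fingers": 0.3,"slide": [3.5,6,0],"angular": [0,0,-7]},{"fingers": 0.3,"slide": [3.5,6,20],"angular": [0,0,-14]},{"fingers": 0.3,"slide": [3.5,6,45],"angular": [0,0,-16]},{"fingers": 0.3,"slide": [3.5,6,70],"angular": [0,0,-16]},{"fingers": 0.3,"slide": [3.5,6,90],"angular": [0,0,-16]},{"fingers": 0.3,"slide": [3.5,6,104],"angular": [0,0,-16]},{"fingers": 0.3,"slide": [3.5,6,104],"angular": [0,0,-16]},{"fingers": 0.3,"slide": [3.5,6,104],"angular": [0,0,-16]}])

```text
clock: 8.5
tcp_pos: [0.478, -0.2195, 0.0376]
orientation: [-0.0, 0.917, -0.398, -0.001]
wrist_force: [-0.9, -1.0, 0.6]
finger_gap: 0.0595
grip_force: 0.0
```

Call:
jog_arm(moves=[{"fingers": 1,"slide": [0,0,0],"angular": [0,0,0]},{"fingers": 1,"slide": [0,0,0],"angular": [0,0,0]},{"fingers": 1,"slide": [0,0,0],"angular": [0,0,0]},{"fingers": 1,"slide": [0,0,0],"angular": [0,0,0]},{"fingers": 1,"slide": [0,0,0],"angular": [0,0,0]},{"fingers": 1,"slide": [0,0,0],"angular": [0,0,0]},{"fingers": 1,"slide": [0,0,0],"angular": [0,0,0]},{"fingers": 1,"slide": [0,0,0],"angular": [0,0,0]}], squeeze=60)

```text
clock: 9.17
tcp_pos: [0.4789, -0.2219, 0.039]
orientation: [-0.0, 0.917, -0.399, 0.001]
wrist_force: [-2.1, 0.2, 7.5]
finger_gap: 0.0126
grip_force: 59.9
```

```bash
python3 - <<'E'
from h import *
s=get_state();print({k:np.round(s[k],4) for k in s if k not in("qvel","tau")})
p=shot("wrist");np.save("w6.npy",p,allow_pickle=True);save(p,"w6.png",(200,150,440,330),2)
E
```

```text
{'clock': np.float64(9.1667), 'joint_pos': array([-5.8630e-01,  3.7440e-01, -4.0140e-01,  7.9300e-01,  4.0000e-04,
       -2.9067e+00]), 'tcp_pos': array([ 0.4789, -0.2219,  0.039 ]), 'orientation': array([-0.    ,  0.9169, -0.3992,  0.001 ]), 'wrist_force': array([-2.1125,  0.1816,  7.48  ]), 'ft_torque': array([ 0.2056,  0.0263, -0.0353]), 'grip_force': np.float64(59.9056), 'finger_gap': np.float64(0.0126)}
```

View pics/w6.png

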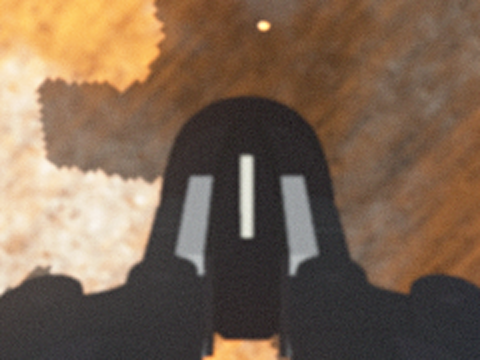

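The knob is gripped square (gap 12.6 mm), its white line from (246,155) to (246,238) and its blunt end at (245,335) in the crop. I'll work out its offset along the bar.

```bash
python3 - <<'E'
from h import *
p=np.load("w6.npy",allow_pickle=True).item(); s=get_state();T=T_tool(s)
for q in((246,155),(246,238),(245,335)):
    w=at_z(p,(200+q[0]/2,150+q[1]/2),.046); print(np.round((T[:3,:3].T@(w-T[:3,3]))*1e3,1))
# skirt outline at z=.022
for q in((246,97),(165,180),(330,180)):
    w=at_z(p,(200+q[0]/2,150+q[1]/2),.022); print("skirt",np.round((T[:3,:3].T@(w-T[:3,3]))*1e3,1))
print(np.degrees(np.arctan2(T[1,0],T[0,0])))
print("dial/shaft check",get_state()["clock"])
E
```

```text
[21.6 -0.8 -6.9]
[ 2.6 -0.8 -7. ]
[-21.6  -1.1  -7. ]
skirt [26.2 -0.8 17.1]
skirt [  4.8 -20.7  17. ]
skirt [ 4.8 19.8 17. ]
-47.05140172272318
dial/shaft check 9.2167
```

Call:
jog_arm(moves=[{"fingers": 1,"slide": [0,0,-15],"angular": [0,0,0]},{"fingers": 1,"slide": [0,0,-40],"angular": [0,0,0]},{"fingers": 1,"slide": [0,0,-70],"angular": [0,0,7]},{"fingers": 1,"slide": [0,0,-95],"angular": [0,0,14]},{"fingers": 1,"slide": [0,0,-110],"angular": [0,0,21]},{"fingers": 1,"slide": [0,0,-110],"angular": [0,0,28]},{"fingers": 1,"slide": [0,0,-110],"angular": [0,0,35]},{"fingers": 1,"slide": [0,0,-110],"angular": [0,0,42]},{"fingers": 1,"slide": [0,0,-110],"angular": [0,0,49]},{"fingers": 1,"slide": [0,0,-110],"angular": [0,0,56]}])

```text
clock: 10.05
tcp_pos: [0.478, -0.2214, 0.1479]
orientation: [0.0, -0.62, 0.785, 0.0]
wrist_force: [0.7, 1.0, -0.2]
finger_gap: 0.0122
grip_force: 59.0
```

Call:
jog_arm(moves=[{"fingers": 1,"slide": [0,0,0],"angular": [0,0,7]},{"fingers": 1,"slide": [0,0,0],"angular": [0,0,14]},{"fingers": 1,"slide": [0,0,0],"angular": [0,0,21]},{"fingers": 1,"slide": [0,0,0],"angular": [0,0,28]},{"fingers": 1,"slide": [0,0,0],"angular": [0,0,35]},{"fingers": 1,"slide": [0,0,0],"angular": [0,0,42]},{"fingers": 1,"slide": [0,0,0],"angular": [0,0,49]},{"fingers": 1,"slide": [0,0,0],"angular": [0,0,56]},{"fingers": 1,"slide": [0,0,0],"angular": [0,0,63]},{"fingers": 1,"slide": [0,0,0],"angular": [0,0,70]}])

```text
clock: 10.88
tcp_pos: [0.4779, -0.2214, 0.1478]
orientation: [-0.0, -0.057, 0.998, 0.0]
wrist_force: [-0.2, -0.1, -0.6]
finger_gap: 0.0128
grip_force: 59.0
```

```bash
cat > rel.py <<'E'
import sys
from h import *
x,y,z,yaw=map(float,sys.argv[1:]); s=get_state();T=T_tool(s)
now=np.degrees(np.arctan2(T[1,0],T[0,0]))
print(np.round(T[:3,3],4),"toolx",round(now,1),"slide",np.round(T[:3,:3].T@(np.array([x,y,z])-T[:3,3])*1e3,1),"turn",round(-((yaw-now+180)%360-180),1))
print("F",np.round(s["wrist_force"],1),"M",np.round(s["ft_torque"],2),"gap",round(s["finger_gap"],4),"t",s["clock"],np.round(s["joint_pos"],2))
E
python3 rel.py .5164 .013 .149 162
```

```text
[ 0.4779 -0.2214  0.1478] toolx -173.4 slide [-65.1 228.5  -1.2] turn 24.6
F [-0.2 -0.1 -0.6] M [0.01 0.05 0.03] gap 0.0128 t 10.8833 [-0.59  0.27 -0.25  1.05  0.   -0.7 ]
```

Call:
jog_arm(moves=[{"fingers": 1,"slide": [-10,35,-1],"angular": [0,0,6]},{"fingers": 1,"slide": [-20,70,-1],"angular": [0,0,12]},{"fingers": 1,"slide": [-30,106,-1],"angular": [0,0,18]},{"fingers": 1,"slide": [-40,141,-1],"angular": [0,0,24.6]},{"fingers": 1,"slide": [-50,177,-1],"angular": [0,0,24.6]},{"fingers": 1,"slide": [-60,210,-1],"angular": [0,0,24.6]},{"fingers": 1,"slide": [-65,228.5,-1],"angular": [0,0,24.6]},{"fingers": 1,"slide": [-65,228.5,-1],"angular": [0,0,24.6]},{"fingers": 1,"slide": [-65,228.5,-1],"angular": [0,0,24.6]}])

```text
clock: 11.63
tcp_pos: [0.5149, 0.0141, 0.1488]
orientation: [-0.0, 0.152, 0.988, -0.0]
wrist_force: [-0.3, -0.7, -0.6]
finger_gap: 0.0125
grip_force: 59.1
```

```bash
python3 rel.py .5164 .013 .149 162; python3 - <<'E'
from h import *
p=shot("wrist");save(p,"w7.png",(180,120,460,330),2); np.save("w7.npy",p,allow_pickle=True)
print(proj(p,[[.5164,.013,.074],[.5194,.129,.091]]))
E
```

```text
[0.5149 0.0141 0.1488] toolx 162.5 slide [-1.8 -0.6 -0.2] turn 0.5
F [-0.3 -0.7 -0.6] M [-0.05 -0.01 -0.  ] gap 0.0125 t 11.6333 [-0.13  0.25 -0.28  1.05 -0.    0.18]
[[320.72254485 211.54248575]
 [511.47583843 170.31384669]]
```

View pics/w7.png

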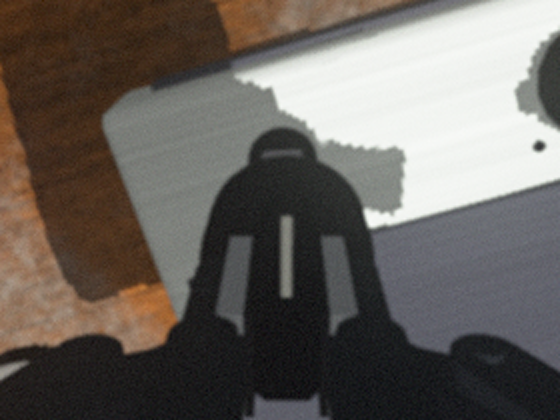

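The disc round the shaft's foot is at (283,150), level with and centred on the pointer line (286), so the yaw is good. I'll descend to engage.

Call:
jog_arm(moves=[{"fingers": 1,"slide": [-1.5,-0.6,15],"angular": [0,0,0]},{"fingers": 1,"slide": [-1.5,-0.6,28],"angular": [0,0,0]},{"fingers": 1,"slide": [-1.5,-0.6,33],"angular": [0,0,0]},{"fingers": 1,"slide": [-1.5,-0.6,36],"angular": [0,0,0]},{"fingers": 1,"slide": [-1.5,-0.6,39],"angular": [0,0,0]},{"fingers": 1,"slide": [-1.5,-0.6,41],"angular": [0,0,0]},{"fingers": 1,"slide": [-1.5,-0.6,41],"angular": [0,0,0]}])

```text
clock: 12.27
tcp_pos: [0.5164, 0.0118, 0.108]
orientation: [0.0, 0.154, 0.988, 0.0]
wrist_force: [0.1, -0.7, -1.2]
finger_gap: 0.0122
grip_force: 59.1
```

```bash
python3 rel.py .5164 .013 .087 162
```

```text
[0.5164 0.0118 0.108 ] toolx 162.3 slide [ 0.3  1.1 21. ] turn 0.3
F [ 0.1 -0.7 -1.2] M [-0.01  0.02 -0.02] gap 0.0122 t 12.2667 [-0.13  0.28 -0.34  0.95  0.    0.18]
```

It is 5 mm onto the shaft with no force. Continuing.

Call:
jog_arm(moves=[{"fingers": 1,"slide": [0,0.5,3],"angular": [0,0,0]},{"fingers": 1,"slide": [0,0.5,6],"angular": [0,0,0]},{"fingers": 1,"slide": [0,0.5,9],"angular": [0,0,0]},{"fingers": 1,"slide": [0,0.5,12],"angular": [0,0,0]},{"fingers": 1,"slide": [0,0.5,12],"angular": [0,0,0]}])

```text
clock: 12.68
tcp_pos: [0.516, 0.0128, 0.0952]
orientation: [-0.0, 0.153, 0.988, 0.0]
wrist_force: [0.9, -0.4, 0.0]
finger_gap: 0.0122
grip_force: 59.1
```

```bash
python3 rel.py .5164 .013 .087 162
```

```text
[0.516  0.0128 0.0952] toolx 162.4 slide [-0.3  0.3  8.2] turn 0.4
F [ 0.9 -0.4  0. ] M [-0.04  0.03 -0.  ] gap 0.0122 t 12.6833 [-0.13  0.3  -0.36  0.92  0.    0.18]
```

Call:
jog_arm(moves=[{"fingers": 1,"slide": [0,0,2],"angular": [0,0,0]},{"fingers": 1,"slide": [0,0,4],"angular": [0,0,0]},{"fingers": 1,"slide": [0,0,6],"angular": [0,0,0]},{"fingers": 1,"slide": [0,0,8],"angular": [0,0,0]},{"fingers": 1,"slide": [0,0,8],"angular": [0,0,0]}])

```text
clock: 13.1
tcp_pos: [0.5167, 0.0127, 0.0882]
orientation: [0.0, 0.153, 0.988, 0.0]
wrist_force: [-1.5, -0.0, 5.0]
finger_gap: 0.0127
grip_force: 59.8
```

```bash
python3 rel.py .5164 .013 .087 162
```

```text
[0.5167 0.0127 0.0882] toolx 162.4 slide [0.3 0.2 1.2] turn 0.4
F [-1.5 -0.   5. ] M [ 0.1   0.34 -0.03] gap 0.0127 t 13.1 [-0.13  0.3  -0.37  0.9   0.    0.18]
```

Call:
jog_arm(moves=[{"fingers": 1,"slide": [0,0,1],"angular": [0,0,0]},{"fingers": 1,"slide": [0,0,2],"angular": [0,0,0]},{"fingers": 1,"slide": [0,0,3],"angular": [0,0,0]},{"fingers": 1,"slide": [0,0,4],"angular": [0,0,0]},{"fingers": 1,"slide": [0,0,4],"angular": [0,0,0]}])

```text
clock: 13.52
tcp_pos: [0.517, 0.0127, 0.0866]
orientation: [0.001, 0.153, 0.988, 0.0]
wrist_force: [-6.7, 1.7, 20.5]
finger_gap: 0.0124
grip_force: 62.1
```

```bash
python3 rel.py .5164 .013 .087 162
```

```text
[0.517  0.0127 0.0866] toolx 162.4 slide [ 0.6  0.1 -0.4] turn 0.4
F [-6.7  1.7 20.5] M [0.16 1.46 0.02] gap 0.0124 t 13.5167 [-0.13  0.3  -0.37  0.9  -0.    0.18]
```

It is bottomed out: 20 N, with z as expected. Last check: the dial and the seated knob.

```bash
python3 - <<'E'
from h import *
q=np.load("w3.npy",allow_pickle=True).item(); p=shot("wrist")
a=cv2.resize(q["color"][270:350,270:350,::-1],(400,400)); b=cv2.resize(p["color"][100:340,200:440,::-1],(400,400))
cv2.imwrite("pics/f.png",np.hstack([a,b]))
print(proj(q,[[.5194,.129,.091],[.5194+.026*.026,.155,.091]]))
E
python3 rel.py .5164 .013 .087 162
```

```text
[[311.02717991 304.18294647]
 [308.57738782 329.63602979]]
[0.517  0.0127 0.0866] toolx 162.4 slide [ 0.6  0.1 -0.4] turn 0.4
F [-7.3  0.8 20.8] M [ 0.08  1.46 -0.02] gap 0.0127 t 13.5667 [-0.13  0.3  -0.37  0.9  -0.    0.18]
```

View pics/f.png

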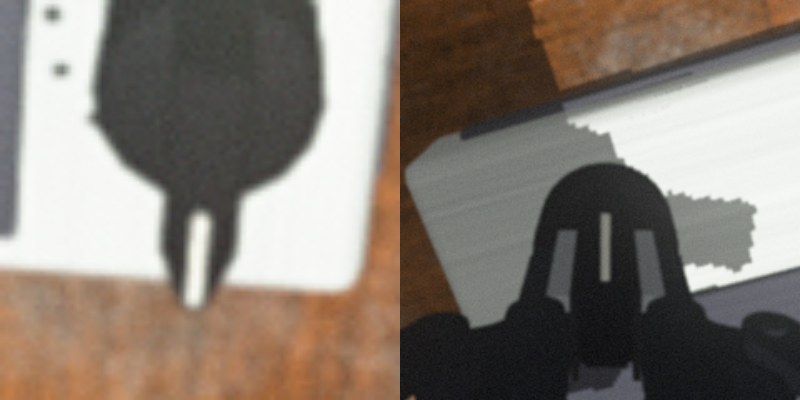

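Left: the dial's white line runs (202,212) to (194,305), exactly the predicted off direction. Right: the knob is seated and held. Handing in.

```bash
python3 -c "
from workcell import *
print(hand_in())"
```

```text
the job is handed in; nothing more can be done
None
```

The dial is turned off to its end stop, and the black knob is back on the D-shaft, flat to flat and fully home, held pressed in at about 20 N; the job is handed in at about 13.6 s, and the stamp, bell and cup were not touched.

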